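# Clamp the biscuit jar and unscrew its lid

## Task

On the pantry counter a square glass biscuit jar stands loose in a wooden jar clamp. Slide the clamp's upright wooden grip along its track until the jaw braces the jar firmly against the fixed jaw, then unscrew the jar's tight steel lid anticlockwise, stop turning as soon as its thread lets go (about a quarter of a turn), and lift it straight up. Finish while still holding the lid level and still in the gripper, two or three centimetres above the jar's mouth, with the jar left standing in the closed clamp and the other things on the counter left alone.

Things in the scene. Friction and masses are not known exactly. Their poses are not given: they have to be found in the camera images.
- clamp: Jar clamp, fixed to the counter: a wooden base plate 120 (x) by 260 (y) by 12 mm thick; origin at the centre of its underside. A fixed jaw (62 mm above the counter, 100 mm wide) stands at its +y end with its rubber face at y = +90 mm, looking to -y. The jar stands on the plate between the fixed jaw and the sliding jaw.
- jaw (a joint): Travel of the sliding jaw along the clamp's +y, m. 0 = fully open, grows as it closes; its rubber face (60 mm above the counter) is at y = -41 mm + travel in the clamp's frame. It reads 0.055 when it presses the 76 mm jar against the fixed jaw. It stays where it is left: moving it takes about 10 N, plus about 5 N while it pushes the jar along.
- grip_top (a point): Centre of the top of the sliding jaw's upright wooden grip, a block 30 mm (clamp x) by 22 mm (clamp y, the sliding direction), its top about 66 mm above the counter. It is free to grasp over its upper 45 mm and stands 70 mm behind (clamp -y of) the sliding jaw's rubber face; axes as the clamp's.
- jar: Loose square glass jar of biscuits, body 76 x 76 x 80 mm tall, 0.4 to 0.75 kg; origin at the centre of its underside, z up; flat sides along its x and y. A round neck (48 mm across, its thread 58 mm) stands on the flat shoulder, up to 106 mm, with a springy rubber seal on top. It stands on a small round foot (56 mm): unbraced it turns with the lid.
- lid: Loose round steel lid, 67 mm across, 28 mm high, 0.09 kg; origin at the centre of the rim's underside, z up. Screwed on, its origin is 86 mm above the jar's, its rim 6 mm above the jar's shoulder, its x axis along the jar's. Friction holds it: turning takes about 0.3 N m, up to 0.5.
- lid_top (a point): Centre of the lid's flat top. Turned anticlockwise from above (positive about z) the lid climbs 3 mm and lets go of the thread at about 1.05 rad (the springy seal lifts it 1 mm more; it pushes up with 20 N when screwed on, 12 N when free); a stop comes at about 2.2 rad. In between it lifts straight off, clear of the neck once 20 mm higher than screwed on.
- mug: White ceramic mug 76 mm across, 85 mm high, near the clamp; leave alone. Origin at its underside.
- spice_jar: Small round spice jar 44 mm across, 75 mm high, near the clamp; leave alone. Origin at its underside.
- spoon: Wooden spoon 150 mm long lying near the clamp; leave alone.
- round_jar: Round glass jar 84 mm across, 110 mm high, with a steel cap; leave alone. Origin at its underside.
- bowl: White bowl 110 mm across, 50 mm high; leave alone. Origin at its underside.
- cup: Blue ceramic cup 70 mm across, 60 mm high; leave alone. Origin at its underside.
- shaker: White ceramic shaker 44 mm across, 90 mm high; leave alone. Origin at its underside.
Things that resemble listed ones, but are neither listed nor needed, are in the scene too. What is shaped like the jar but yellow is not meant.

How it is judged (in metres and radians):
On the way, in this order (a step that is already met when the one before it is completed fails the run):
1. the sliding jaw braces the jar against the fixed jaw, lid still screwed on (value of joint jaw above 0.0515 m and angle between the x axis of lid and the x axis of jar, either way round below 0.3 rad), for 0.2 s.
2. the lid is turned out of its thread, jar still braced (angle between the x axis of lid and the x axis of jar, either way round above 0.95 rad and z of lid in the frame of jar below 0.106 m and value of joint jaw above 0.048 m), for 0.1 s.
At the end, for the whole second after the job is handed in: Lid gripped, level (0.15 rad), still, touching nothing else, its rim 6 to 50 mm above the neck, within 15 mm of the jar axis, still turned 0.85 to 2.29 rad from screwed-on; jar upright on the clamp plate, square to it within 0.15 rad, jaw travel over 0.048 m (z of lid in the frame of jar between 0.112 and 0.156 m and horizontal distance between lid and jar below 0.015 m and angle between lid's own z axis and vertical below 0.15 rad and contact force between the fingers and lid above 3 N and contact force between lid and jar below 0.1 N and angle between the x axis of lid and the x axis of jar, either way round above 0.85 rad and linear speed of lid below 0.02 m/s and height (world z) of jar below 0.016 m and angle between jar's own z axis and vertical below 0.06 rad and horizontal distance between jar and clamp below 0.075 m and angle between the x axis of jar and the x axis of clamp, either way round below 0.15 rad and value of joint jaw above 0.048 m); the arm keeps its last pose, push and grip.
It fails at once if the jar is lifted off the plate or tipped (height (world z) of jar above 0.022 m or angle between jar's own z axis and vertical above 0.2 rad).
It fails at once if another thing on the counter is displaced by more than 30 mm (distance of any of mug, spice_jar, spoon, round_jar, bowl, cup, shaker from where it was at the start of the episode above 0.03 m).
It also fails if it takes over 51 s, if anything falls off the work surface, if the arm or the gripper's body presses on something with over 40 N, if the wrist force passes 120 N, or if a joint passes its speed limit or range.

## Robot

A 6-joint arm with a two-finger parallel gripper is mounted at the origin on the work surface. World frame = base frame: x ahead of the robot, y to its left, z up, the work surface at z = 0. Lengths are in m, angles in degrees, forces in N, time in s.
With the tool pointing down it reaches from about 0.35 to 0.875 m from the base axis. Payload 15.5 kg.
Tool frame: the origin (TCP) lies between the finger pads; the fingertips stand 14 mm ahead of it and the grasp point (between the pads) lies 5 mm behind it (env.nose_length is the z of the fingertips in the tool frame, in m); z points along the fingers, y is the line along which they close (so a half turn about z gives the same grasp; the last joint's range is limited). The gripper opens to 85 mm and grips with 20 to 120 N. Pads are 22 mm wide; open, the fingers measure 114 mm over their backs; the gripper's body (76 mm by 85 mm) begins 54 mm behind the grasp point. The pads swing forward as they close: fully open they stand 13 mm farther back than shut.
Start: joints at [-78.008, 28.281, 77.091, -0, 74.628, -5.472], TCP at [0.188, -0.596, 0.245] pointing down, gripper open.
Joint ranges: [-166.48, 166.48], [-47.26, 123.95], [12.59, 153.08], [-70.14, 250.14], [6.76, 159.57], [-176.63, 176.63]. Speed limits (degrees/s): [108.29, 108.29, 147.25, 172.46, 172.46, 172.46].

## Interface

Orientations are given as [roll, pitch, yaw] about the fixed x, y, z axes, in that order (R = Rz(yaw) Ry(pitch) Rx(roll)).
In Python, from station import env gives the robot as it stands. The module is installed in compiled form; this text tells all that it offers.
- The arm moves only by the shell command python3 -m creep 'ROWS' [FORCE]. ROWS is JSON, a list of rows, each a list of 7 numbers: the turn, a rotation vector about the tool's x, y, z in degrees, then the shift along the tool's x, y, z in m, then the finger opening in m, from 0 to 0.0854. In form: [[rx, ry, rz, dx, dy, dz, grip], ...]. A call has 1 to 20 rows; each row shifts and turns the commanded pose from where the row before left it, along the tool's axes as they then stand; what a row does not reach is not made up. A row lasts 1/12 s, in which the tool goes at most 41.7 mm and 7.16 degrees, less where a joint would pass 70% of its speed; a pose out of reach is approached as far as the arm can. A call is refused whole if a number of a shift passes 0.0417 or a number of a turn 7.16, either way. A call with a gripper value outside its range is refused whole. The fingers move at their own pace and stop on an object; FORCE is the grip in N (left out, the last holds). Time passes only in rows, so rows that do not move let the fingers close. It gives the time, the measured TCP pose, the force, the opening and the grip force at its end, in the units of the state.
- env.state(): the state, without advancing time (a new reading comes with each control period).
- env.capture(name): name is "scene" or "top"; returns a dict with "frame" (480x640x3 uint8, red, green, blue), "z_map" (480x640 float32, m along the optical axis (not along the pixel's ray), 0 where there is no reading), "fx", "fy", "cx", "cy" (pixels), "R" (3x3) and "t" (3): a world point X has camera coordinates R X + t. Camera axes: x right, y down, z forward; pixel columns grow to the right and rows downward; lengths in m; the calibration is good to about 2 mm. A picture is of the moment at which its call begins.
- env.finish_job(): hands the job in; it is judged then, once.
The state is a dict: "time": time; "q": joint angles; "qvel": joint speeds; "joint_efforts": joint torques, N m; "tool_pos": TCP position; "tool_rot": TCP orientation; "contact_force": force on the tool from outside, world axes, zero at the start; "ft_torque": the same for the moment, N m; "gripper_width": finger opening in m; "grasp_force": force on a finger pad.
Only numpy, scipy, OpenCV 4.12 (cv2) and the standard library are available. Lean on these libraries where they do the work, as an engineer would, in place of code of your own. Each camera call takes 0.05 s, during which the arm holds its last target. There are 200 camera calls.

## Working session

There is one attempt and no reset: what is moved stays moved. The work goes in short steps, Python scripts to look and compute and a shell command to move; the robot and the scene stay as the last step left them, time stands still between calls to the robot, and variables do not carry over. Pictures are saved under pics/ and viewed, at most 10 in all, crops included, and the job is handed in when it is done.

```bash
mkdir -p pics; cat > h.py <<'E'
import numpy as np,cv2
from station import env
def cap(n,save=None):
    c=env.capture(n)
    if save: cv2.imwrite('pics/'+save,c['frame'][:,:,::-1])
    np.savez('/tmp/'+n+'.npz',**c); return c
def world(c,u,v,d=None):
    d=c['z_map'][int(v),int(u)] if d is None else d
    p=np.array([(u-c['cx'])/c['fx']*d,(v-c['cy'])/c['fy']*d,d]); return np.array(c['R']).T@(p-np.array(c['t']))
E
python3 - <<'E'
from h import *
cap('scene','s0.png');c=cap('top','t0.png');print(c['R'],c['t'],c['fx'],env.state())
E
```

```text
[[-0.0056837  -0.99998322  0.00112105]
 [-0.98166695  0.005366   -0.19052874]
 [ 0.19051953 -0.00218341 -0.98168098]] [-0.00248086  0.59948     0.99443792] 460.0476350204921 {'time': 0.1, 'q': array([-7.80084699e+01,  2.83130131e+01,  7.71227113e+01, -1.61716082e-03,
        7.46263283e+01, -5.47214600e+00]), 'qvel': array([-0.01406518, -0.13037357, -0.0890816 , -0.05273748,  0.01219443,
       -0.01615573]), 'joint_efforts': array([-3.18648233e-05, -8.83591461e+01, -3.84564078e+01, -3.49673355e-04,
        5.17041452e-03,  8.71589350e-06]), 'tool_pos': array([ 0.1874933 , -0.59591066,  0.24474667]), 'tool_rot': array([-1.79938081e+02, -4.36573614e-03,  1.74641033e+01]), 'contact_force': array([-0.34124395, -0.29255545, -0.00250201]), 'ft_torque': array([-0.03062022,  0.00780386, -0.00990081]), 'grasp_force': 0.0, 'gripper_width': 0.08546212307979162}
```

View pics/t0.png

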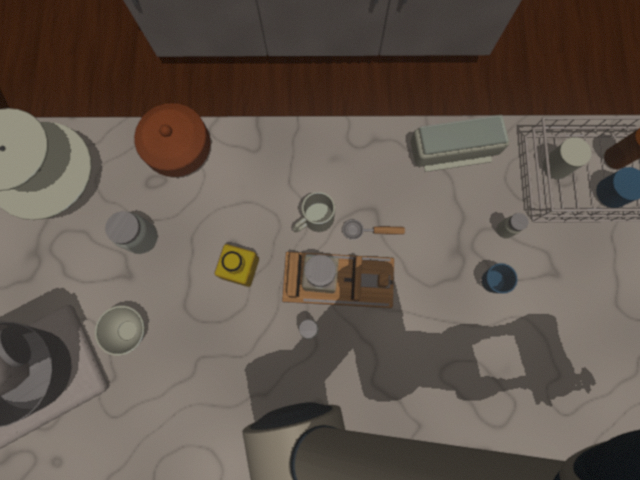

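View pics/s0.png

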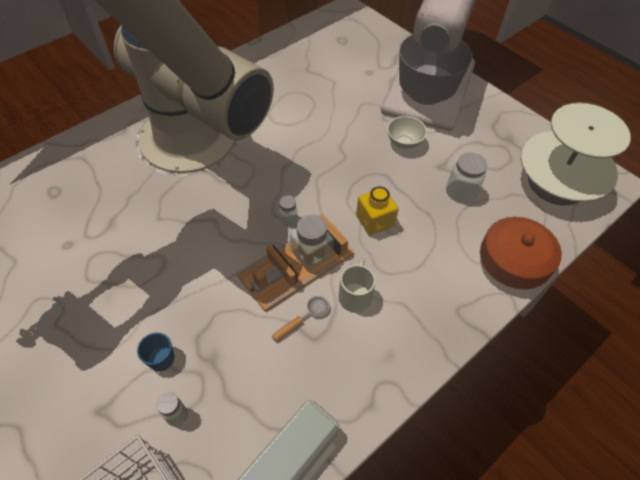

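Top view: the fixed jaw is at (293,275), the lid at (320,270), the sliding jaw at (353,278) and the grip near (370,281). The mug is at (317,210) and the spice jar at (308,328). Next I'll enlarge the clamp and get heights.

```bash
python3 - <<'E'
from h import *
c=dict(np.load('/tmp/top.npz'))
x0,y0,w,hh=270,185,140,160
cv2.imwrite('pics/t0c.png',cv2.resize(c['frame'][y0:y0+hh-45,x0:x0+w][:,:,::-1],None,fx=5.5,fy=5.2,interpolation=cv2.INTER_CUBIC))
vv,uu=np.mgrid[y0:y0+hh,x0:x0+w]; d=c['z_map'][y0:y0+hh,x0:x0+w]
P=np.stack([(uu-c['cx'])/c['fx']*d,(vv-c['cy'])/c['fy']*d,d],-1)-c['t']; P=P@c['R']
P=P.reshape(-1,3); 
def reg(n,lo,hi,xr,yr):
    m=(P[:,2]>lo)&(P[:,2]<hi)&(P[:,0]>xr[0])&(P[:,0]<xr[1])&(P[:,1]>yr[0])&(P[:,1]<yr[1]); Q=P[m]
    if len(Q)>4:
        r=cv2.minAreaRect((Q[:,:2]*1000).astype(np.float32)); print(n,len(Q),np.median(Q,0).round(4),Q.min(0).round(3),Q.max(0).round(3),r)
for u,v in [(320,270),(293,275),(353,278),(370,281),(308,328),(390,280),(317,210)]: print(u,v,world(c,u,v).round(3))
L=world(c,320,270)
reg('lid',.11,.14,(L[0]-.05,L[0]+.05),(L[1]-.05,L[1]+.05))
G=world(c,370,281)
reg('grip',.055,.075,(G[0]-.04,G[0]+.04),(G[1]-.02,G[1]+.02))
reg('jaws',.05,.07,(G[0]-.07,G[0]+.07),(L[1]+.04,L[1]+.1))
reg('plate',.007,.018,(G[0]-.09,G[0]+.09),(L[1]-.2,L[1]+.12))
E
```

```text
320 270 [0.535 0.005 0.124]
293 275 [0.533 0.066 0.062]
353 278 [ 0.526 -0.068  0.061]
370 281 [ 0.523 -0.111  0.021]
308 328 [0.415 0.032 0.075]
390 280 [ 0.526 -0.159  0.012]
317 210 [0.699 0.013 0.006]
lid 776 [0.5347 0.0072 0.1262] [ 0.502 -0.025  0.11 ] [0.568 0.039 0.133] ((534.7930908203125, 7.324211120605469), (63.72157287597656, 65.39716339111328), 89.87889862060547)
grip 39 [ 0.5202 -0.1267  0.0646] [ 0.509 -0.13   0.056] [ 0.536 -0.125  0.069] ((522.538818359375, -127.44279479980469), (27.14334487915039, 5.953729152679443), 0.20776736736297607)
jaws 490 [0.5354 0.0664 0.0607] [0.486 0.051 0.05 ] [0.584 0.08  0.067] ((534.6472778320312, 66.37934112548828), (25.263944625854492, 98.22579956054688), 86.61182403564453)
plate 2898 [ 0.5067 -0.059   0.0117] [ 0.448 -0.168  0.007] [0.595 0.096 0.018] ((518.0682983398438, -35.0126953125), (260.09136962890625, 141.87051391601562), 86.24765014648438)
```

View pics/t0c.png

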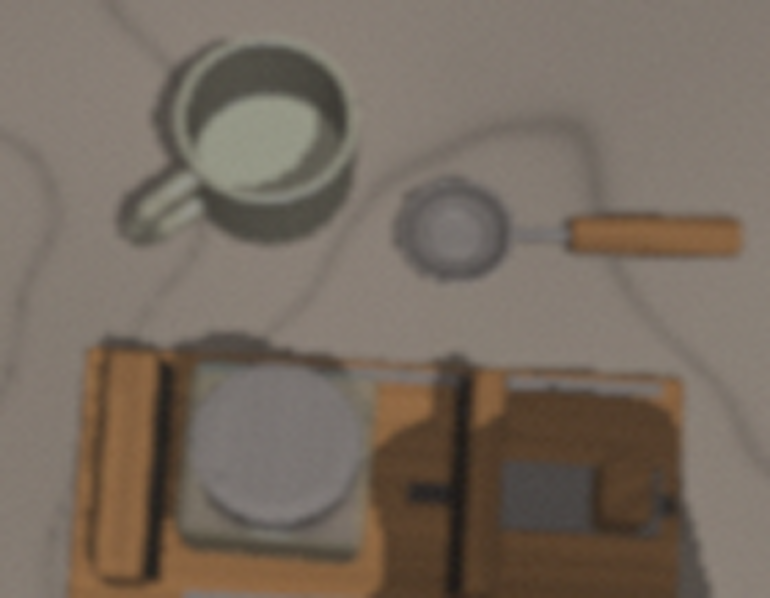

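The crop shows the grip top around crop (630,497), which is pixel (384.5,280.6). The lid centre is at crop (278,443), or pixel (320.5,270). The mug and spoon are clear to the +x side. Next I'll refine the grip and yaw numbers using both cameras.

```bash
cat >> h.py <<'E'
def cloud(c):
    vv,uu=np.mgrid[0:480,0:640]; d=c['z_map']
    P=(np.stack([(uu-c['cx'])/c['fx']*d,(vv-c['cy'])/c['fy']*d,d],-1)-c['t'])@np.array(c['R'])
    return P[d>0]
def reg(n,P,lo,hi,xr,yr):
    m=(P[:,2]>lo)&(P[:,2]<hi)&(P[:,0]>xr[0])&(P[:,0]<xr[1])&(P[:,1]>yr[0])&(P[:,1]<yr[1]); Q=P[m]
    if len(Q)>4:
        r=cv2.minAreaRect((Q[:,:2]*1000).astype(np.float32)); print(n,len(Q),np.median(Q[:,2]).round(4),np.round(r[0],1),np.round(r[1],1),round(r[2],1))
E
python3 - <<'E'
from h import *
for n in ('top','scene'):
    P=cloud(dict(np.load(f'/tmp/{n}.npz')))
    print(n)
    reg('lid',P,.12,.132,(.49,.58),(-.04,.05))
    reg('grip',P,.060,.073,(.48,.56),(-.18,-.11))
    reg('fixed',P,.057,.067,(.46,.6),(.05,.11))
    reg('slide',P,.055,.066,(.46,.6),(-.1,-.045))
    reg('plate',P,.008,.016,(.43,.62),(-.19,.12))
    reg('jar',P,.086,.098,(.47,.59),(-.05,.06))
    reg('spice',P,.07,.08,(.38,.45),(0,.07))
E
```

```text
top
lid 759 0.1262 [535.2   7.3] [63.7 64.7] 89.9
grip 120 0.0658 [ 522.6 -136.6] [21.  27.6] 88.2
fixed 440 0.061 [534.6  66.5] [24.9 98.2] 86.2
slide 354 0.0612 [526.5 -75.5] [ 19.2 100.1] 86.4
plate 2764 0.0117 [518.1 -35.1] [259.4 141.9] 86.2
jar 374 0.0904 [534.7   6.6] [75.8 75.4] 83.9
spice 259 0.0745 [414.2  33.3] [36.5 37.2] 0.1
scene
lid 601 0.1255 [536.7   6.7] [64.3 65.1] 49.1
grip 115 0.0648 [ 524.8 -135.8] [21.1 29.7] 85.1
fixed 251 0.0606 [536.5  66.9] [ 25.2 100.2] 85.2
slide 321 0.0599 [527.6 -75.6] [ 21.  100.6] 87.0
plate 1994 0.0112 [509.4 -34.7] [260.1 163.6] 86.7
jar 323 0.0901 [537.6   5.9] [74.7 75. ] 84.4
spice 168 0.0737 [415.5  33.5] [37.9 38.4] 36.8
```

```bash
python3 -m creep '[[0,0,7.07,0,0,0,0.045],[0,0,7.07,0,0,0,0.045],[0,0,7.07,0,0,0,0.045],[0,0,0,0.0203,-0.0321,0,0.045],[0,0,0,0.0203,-0.0321,0,0.045],[0,0,0,0.0203,-0.0321,0,0.045],[0,0,0,0.0203,-0.0321,0,0.045],[0,0,0,0.0203,-0.0321,0,0.045],[0,0,0,0.0203,-0.0321,0,0.045],[0,0,0,0.0203,-0.0321,0,0.045],[0,0,0,0.0203,-0.0321,0,0.045],[0,0,0,0.0203,-0.0321,0,0.045],[0,0,0,0.0203,-0.0321,0,0.045],[0,0,0,0.0203,-0.0321,0,0.045],[0,0,0,0.0203,-0.0321,0,0.045],[0,0,0,0.0203,-0.0321,0,0.045],[0,0,0,0.0203,-0.0321,0,0.045],[0,0,0,0,0,0,0.045]]'
```

```text
time: 1.6
tool_pos: [0.5033, -0.1616, 0.2451]
tool_rot: [-179.9, -0.0, -3.5]
contact_force: [-1.2, -0.3, -0.4]
gripper_width: 0.045
grasp_force: 0.0
```

```bash
python3 -m creep '[[0,0,0.3,0.0185,-0.0269,0,0.045],[0,0,0,0,0,0.03,0.045],[0,0,0,0,0,0.03,0.045],[0,0,0,0,0,0.03,0.045],[0,0,0,0,0,0.03,0.045],[0,0,0,0,0,0,0.045],[0,0,0,0,0,0,0.045]]'; python3 - <<'E'
from h import *
c=cap('top'); f=c['frame']
s=cap('scene')
a=cv2.resize(f[220:320,270:420],(600,400),interpolation=cv2.INTER_CUBIC)
b=cv2.resize(s['frame'][190:320,200:395],(600,400),interpolation=cv2.INTER_CUBIC)
b=b[:, :]
cv2.imwrite('pics/t1.png',cv2.resize(np.vstack([a,b]),(450,600))[:,:,::-1])
E
```

```text
time: 2.18
tool_pos: [0.52, -0.1405, 0.1247]
tool_rot: [-179.9, 0.2, -4.0]
contact_force: [0.1, -0.3, 1.2]
gripper_width: 0.0451
grasp_force: 0.0
```

View pics/t1.png

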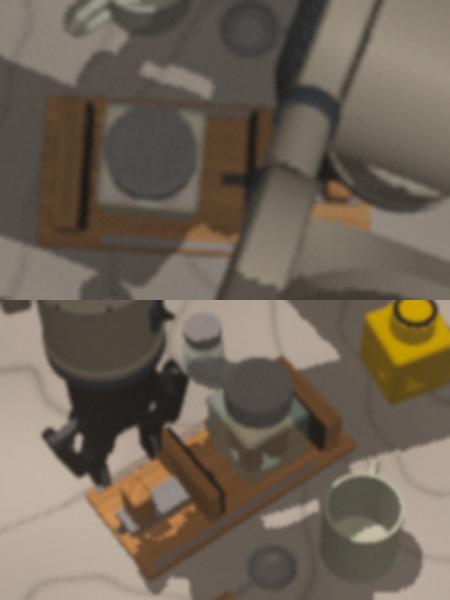

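The top half shows the wrist hiding the grip. The bottom half shows the two fingers, near (100,475) and (150,445), about to straddle the grip at (137,500). I'll shift 3–5 mm and descend.

```bash
python3 -m creep '[[0,0,0,0.003,-0.0047,0.02,0.045],[0,0,0,0,0,0.02,0.045],[0,0,0,0,0,0.02,0.045],[0,0,0,0,0,0.022,0.045],[0,0,0,0,0,0,0.045],[0,0,0,0,0,0,0.045]]' && python3 -m creep '[[0,0,0,0,0,0,0.01],[0,0,0,0,0,0,0.01],[0,0,0,0,0,0,0.01],[0,0,0,0,0,0,0.01],[0,0,0,0,0,0,0.01],[0,0,0,0,0,0,0.01]]' 60
```

```text
time: 2.78
tool_pos: [0.5245, -0.1364, 0.0443]
tool_rot: [180.0, -0.0, -4.1]
contact_force: [-0.2, -0.2, 0.4]
gripper_width: 0.0452
grasp_force: 0.0
time: 3.28
tool_pos: [0.5251, -0.1365, 0.0453]
tool_rot: [180.0, -0.2, -4.0]
contact_force: [-1.4, 1.5, 12.0]
gripper_width: 0.0211
grasp_force: 58.0
```

```bash
python3 -m creep '[[0,0,0,0,-0.004,0,0.01],[0,0,0,0,-0.004,0,0.01],[0,0,0,0,-0.004,0,0.01],[0,0,0,0,-0.004,0,0.01],[0,0,0,0,-0.004,0,0.01],[0,0,0,0,-0.004,0,0.01],[0,0,0,0,-0.004,0,0.01],[0,0,0,0,-0.004,0,0.01],[0,0,0,0,-0.004,0,0.01],[0,0,0,0,0,0,0.01],[0,0,0,0,0,0,0.01]]' 80; python3 -m creep '[[0,0,0,0,-0.002,0,0.01],[0,0,0,0,-0.002,0,0.01],[0,0,0,0,0,0,0.01],[0,0,0,0,0,0,0.01]]'
```

```text
time: 4.2
tool_pos: [0.5274, -0.1007, 0.0453]
tool_rot: [179.9, -0.1, -4.0]
contact_force: [-3.8, -1.0, 15.5]
gripper_width: 0.0211
grasp_force: 79.0
time: 4.53
tool_pos: [0.5276, -0.0972, 0.0453]
tool_rot: [179.9, -0.1, -4.0]
contact_force: [-5.6, -8.2, 14.9]
gripper_width: 0.0216
grasp_force: 79.0
```

```bash
python3 -m creep '[[0,0,0,0,-0.002,0,0.01],[0,0,0,0,0,0,0.01],[0,0,0,0,0,0,0.01]]'; python3 -m creep '[[0,0,0,0,-0.002,0,0.01],[0,0,0,0,0,0,0.01],[0,0,0,0,0,0,0.01]]'
```

```text
time: 4.78
tool_pos: [0.5277, -0.0953, 0.0453]
tool_rot: [179.9, -0.1, -4.0]
contact_force: [-5.8, -10.0, 14.9]
gripper_width: 0.021
grasp_force: 79.0
time: 5.03
tool_pos: [0.5279, -0.0933, 0.0453]
tool_rot: [179.9, -0.1, -4.0]
contact_force: [-6.2, -9.7, 15.6]
gripper_width: 0.0211
grasp_force: 79.1
```

```bash
python3 -m creep '[[0,0,0,0,-0.002,0,0.01],[0,0,0,0,0,0,0.01],[0,0,0,0,0,0,0.01]]'; python3 -m creep '[[0,0,0,0,-0.001,0,0.01],[0,0,0,0,0,0,0.01],[0,0,0,0,0,0,0.01]]'
```

```text
time: 5.28
tool_pos: [0.528, -0.0913, 0.0453]
tool_rot: [179.9, -0.1, -4.0]
contact_force: [-5.7, -9.8, 15.8]
gripper_width: 0.0211
grasp_force: 79.1
time: 5.53
tool_pos: [0.528, -0.0913, 0.0453]
tool_rot: [179.8, -0.1, -4.0]
contact_force: [-8.8, -21.0, 15.4]
gripper_width: 0.0212
grasp_force: 79.4
```

```bash
python3 -m creep '[[0,0,0,0,-0.0015,0,0.01],[0,0,0,0,0,0,0.01],[0,0,0,0,0,0,0.01]]'; python3 - <<'E'
from h import *
for n in ('top','scene'):
    P=cloud(cap(n)); print(n)
    reg('lid',P,.12,.132,(.49,.58),(-.03,.065))
    reg('jar',P,.086,.098,(.47,.6),(-.05,.07))
    reg('fixed',P,.057,.067,(.46,.6),(.05,.11))
    reg('slide',P,.055,.066,(.46,.6),(-.047,-.01))
E
```

```text
time: 5.78
tool_pos: [0.528, -0.0912, 0.0454]
tool_rot: [179.7, -0.1, -4.0]
contact_force: [-12.7, -39.0, 14.9]
gripper_width: 0.0211
grasp_force: 79.9
top
lid 401 0.1263 [548.7  19.3] [51.7 42.6] 73.5
jar 57 0.0909 [565.9  28.7] [27.8 62.9] 24.8
fixed 120 0.0611 [565.3  65.4] [24.9 38.1] 82.7
scene
lid 615 0.1255 [533.4  11. ] [76.8 66.2] 54.6
jar 273 0.0901 [548.6   2.6] [100.8  66.2] 45.3
fixed 141 0.0608 [550.5  65.6] [25.4 72.4] 86.5
slide 207 0.0603 [547.1 -26.6] [31.8 66.5] 88.6
```

```bash
python3 -m creep '[[0,0,0,0,0.0025,0,0.01],[0,0,0,0,0,0,0.045],[0,0,0,0,0,0,0.045],[0,0,0,0,0,0,0.045],[0,0,0,0,0,0,0.045],[0,0,0,0,0,-0.02,0.045],[0,0,0,0,0,-0.03,0.045],[0,0,0,0,0,-0.04,0.06],[0,0,0,0,0,-0.04,0.085],[0,0,0,0.005,0.04,-0.03,0.085],[0,0,0,0.0,0.04,0,0.085],[0,0,0,0.0,0.04,0,0.085],[0,0,0,0,0.04,0,0.085],[0,0,0,0,0,0,0.085],[0,0,0,0,0,0,0.085]]'; python3 - <<'E'
from h import *
for n in ('top','scene'):
    P=cloud(cap(n,n+'3.png')); print(n)
    reg('lid',P,.12,.132,(.49,.58),(-.03,.065))
    reg('jar',P,.086,.098,(.47,.6),(-.05,.07))
    reg('fixed',P,.057,.067,(.46,.6),(.05,.11))
    reg('slide',P,.055,.066,(.46,.6),(-.047,-.01))
    reg('grip',P,.060,.073,(.48,.56),(-.12,-.07))
E
```

```text
time: 7.13
tool_pos: [0.5203, -0.2452, 0.1981]
tool_rot: [180.0, -0.0, -4.2]
contact_force: [0.2, -0.1, 0.3]
gripper_width: 0.0851
grasp_force: 0.0
top
lid 761 0.1262 [535.3  15.8] [63.8 64.6] 89.8
jar 368 0.0905 [535.1  15.8] [75.7 75.7] 86.8
fixed 405 0.061 [535.   65.7] [98.3 29.1] 0.7
slide 356 0.0609 [529.3 -31.7] [22.3 99.7] 83.0
grip 125 0.0654 [525.1 -91.8] [20.8 27.6] 88.3
scene
lid 607 0.1254 [537.4  14.8] [64.3 66.7] 49.2
jar 310 0.0901 [537.5  15.4] [75.7 76. ] 85.1
fixed 144 0.0608 [551.4  65.3] [26.  71.7] 86.8
slide 357 0.0605 [530.3 -31.8] [98.2 33.3] 5.5
grip 114 0.0641 [527.1 -91.5] [22.4 31.8] 88.4
```

View pics/top3.png

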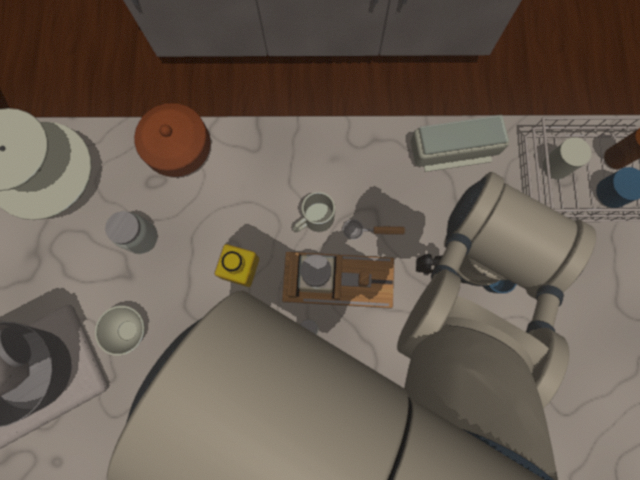

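```bash
python3 -m creep '[[0,0,0,-0.0004,-0.0372,0,0.085],[0,0,0,-0.0004,-0.0372,0,0.085],[0,0,0,-0.0004,-0.0372,0,0.085],[0,0,0,-0.0004,-0.0372,0,0.085],[0,0,0,-0.0004,-0.0372,0,0.085],[0,0,0,-0.0004,-0.0372,0,0.085],[0,0,0,-0.0004,-0.0372,0,0.085],[0,0,0,0,0,0,0.085],[0,0,0,0,0,0.02,0.085],[0,0,0,0,0,0.02,0.085],[0,0,0,0,0,0,0.085],[0,0,0,0,0,0,0.085]]'; python3 -c "
from station import env; print(env.nose_length)"
```

```text
time: 8.23
tool_pos: [0.5354, 0.0175, 0.1579]
tool_rot: [-180.0, 0.1, -4.0]
contact_force: [0.2, 0.0, 0.3]
gripper_width: 0.0851
grasp_force: 0.0
0.014
```

```bash
python3 -m creep '[[0,0,0,0.0006,0.0022,0.01,0.085],[0,0,0,0,0,0.013,0.085],[0,0,0,0,0,0.013,0.085],[0,0,0,0,0,0.013,0.085],[0,0,0,0,0,0,0.085],[0,0,0,0,0,0,0.085]]'; python3 - <<'E'
from h import *
s=cap('scene')
cv2.imwrite('pics/s4.png',cv2.resize(s['frame'][130:310,220:420],(660,594),interpolation=cv2.INTER_CUBIC)[:,:,::-1])
E
```

```text
time: 8.73
tool_pos: [0.5367, 0.0142, 0.1093]
tool_rot: [-180.0, 0.0, -4.1]
contact_force: [0.3, 0.1, -0.8]
gripper_width: 0.0853
grasp_force: 0.0
```

View pics/s4.png

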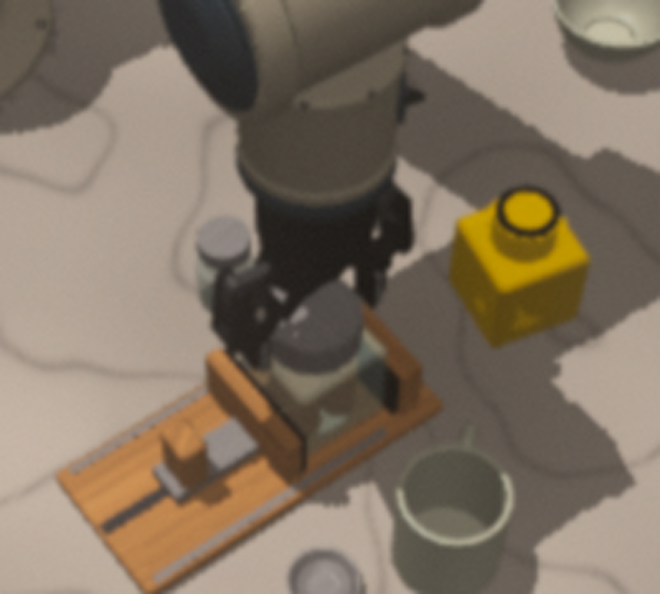

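The fingers straddle the lid, with the left tip near (258,360) and the right tip near (372,300), both beside the lid at (318,325). Closing now.

```bash
python3 -m creep '[[0,0,0,0,0,0,0.05],[0,0,0,0,0,0,0.05],[0,0,0,0,0,0,0.05],[0,0,0,0,0,0,0.05],[0,0,0,0,0,0,0.05]]' 40
```

```text
time: 9.2
tool_pos: [0.5374, 0.0147, 0.1103]
tool_rot: [-180.0, -0.1, -4.1]
contact_force: [-0.3, 5.0, 7.9]
gripper_width: 0.0649
grasp_force: 43.7
```

```bash
python3 -m creep '[[0,0,0,0,0,0,0.05],[0,0,0,0,0,0,0.05],[0,0,-3,0,0,-0.00015,0.05],[0,0,-3,0,0,-0.00015,0.05],[0,0,-3,0,0,-0.00015,0.05],[0,0,-3,0,0,-0.00015,0.05],[0,0,-3,0,0,-0.00015,0.05],[0,0,0,0,0,0,0.05]]' 90; python3 - <<'E'
from station import env; print(env.state()['ft_torque'])
from h import *
P=cloud(cap('scene')); reg('jar',P,.086,.098,(.47,.6),(-.05,.07)); reg('grip',P,.060,.073,(.48,.56),(-.12,-.07))
E
```

```text
time: 9.87
tool_pos: [0.5379, 0.0144, 0.1113]
tool_rot: [180.0, -0.2, 11.1]
contact_force: [1.5, 4.2, 10.3]
gripper_width: 0.0642
grasp_force: 96.8
[ 0.3966108  -0.08977909  0.01513947]
jar 224 0.0904 [545.4  13. ] [74.8 58.4] 87.9
grip 111 0.0643 [526.7 -92.2] [20.7 31.2] 82.8
```

```bash
python3 -m creep '[[0,0,-3,0,0,-0.00015,0.05],[0,0,-3,0,0,-0.00015,0.05],[0,0,-3,0,0,-0.00015,0.05],[0,0,-3,0,0,-0.00015,0.05],[0,0,-3,0,0,-0.00015,0.05]]' 90; python3 - <<'E'
from station import env; print(env.state()['ft_torque'])
from h import *
s=cap('scene')
cv2.imwrite('pics/s5.png',cv2.resize(s['frame'][200:290,270:370],(660,594),interpolation=cv2.INTER_CUBIC)[:,:,::-1])
E
```

```text
time: 10.33
tool_pos: [0.5378, 0.0149, 0.112]
tool_rot: [180.0, -0.2, 26.1]
contact_force: [0.9, 8.3, 10.2]
gripper_width: 0.0641
grasp_force: 97.0
[ 1.40761034 -0.12751168 -0.4173647 ]
```

View pics/s5.png

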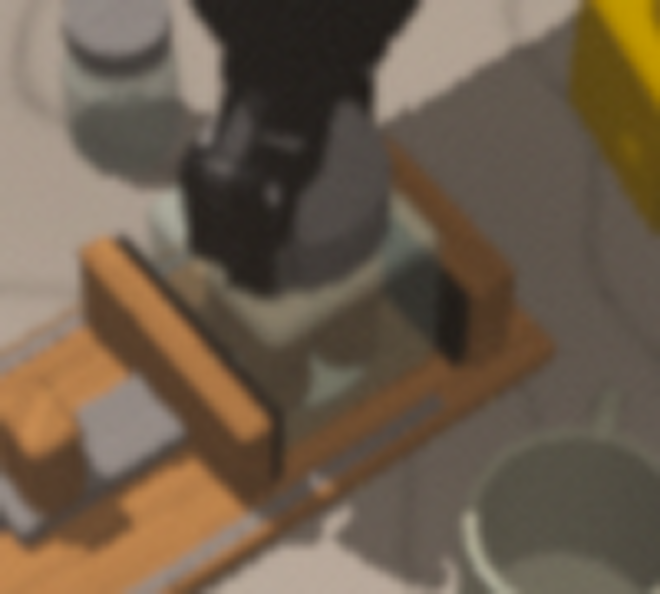

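Fingers at (240,230) hold the lid near (340,200), and the jar remains square in the closed clamp. Reaction torque is −0.42 N·m while turning, so the lid is turning. I'll continue.

```bash
python3 -m creep '[[0,0,-3,0,0.0,-0.00015,0.05],[0,0,-3,0,0,-0.00015,0.05],[0,0,-3,0,0,-0.00015,0.05],[0,0,-3,0,0,-0.00015,0.05],[0,0,-3,0,0,-0.00015,0.05],[0,0,-3,0,0,-0.00015,0.05],[0,0,-3,0,0,-0.00015,0.05],[0,0,-3,0,0,-0.00015,0.05]]'; python3 -c "
from station import env; print(env.state()['ft_torque'])"; python3 -m creep '[[0,0,-3,0,0,-0.00015,0.05],[0,0,-3,0,0,-0.00015,0.05],[0,0,-3,0,0,-0.00015,0.05]]'; python3 -c "
from station import env; print(env.state()['ft_torque'])"
```

```text
time: 11.05
tool_pos: [0.5374, 0.0153, 0.1133]
tool_rot: [180.0, -0.2, 50.1]
contact_force: [-1.3, 11.7, 13.8]
gripper_width: 0.0642
grasp_force: 97.4
[ 2.20815377  0.29383906 -0.35325458]
time: 11.3
tool_pos: [0.5371, 0.0153, 0.1136]
tool_rot: [180.0, -0.1, 59.1]
contact_force: [-2.3, 11.5, 12.9]
gripper_width: 0.0639
grasp_force: 97.3
[ 2.18003775  0.57462368 -0.41022653]
```

```bash
python3 -m creep '[[0,0,-3,0,0,-0.00015,0.05],[0,0,-1,0,0,0,0.05]]'; python3 -c "
from station import env; print(env.state()['ft_torque'])"; python3 -m creep '[[0,0,-2,0,0,-0.0001,0.05],[0,0,-1,0,0,0,0.05]]'; python3 -c "
from station import env; print(env.state()['ft_torque'])"
```

```text
time: 11.47
tool_pos: [0.5369, 0.0153, 0.1138]
tool_rot: [180.0, -0.1, 63.1]
contact_force: [-3.1, 12.1, 12.6]
gripper_width: 0.0645
grasp_force: 97.3
[ 2.23603784  0.68592759 -0.41049735]
time: 11.63
tool_pos: [0.5369, 0.0154, 0.1138]
tool_rot: [180.0, -0.1, 66.0]
contact_force: [-2.8, 11.5, 13.3]
gripper_width: 0.0646
grasp_force: 97.3
[ 2.20612776  0.68391175 -0.36228874]
```

```bash
python3 -m creep '[[0,0,-3,0,0,-0.0001,0.05],[0,0,-1,0,0,0,0.05],[0,0,0,0,0,0,0.05],[0,0,0,0,0,0,0.05]]'; python3 -m creep '[[0,0,0,0,0,-0.001,0.05],[0,0,0,0,0,-0.001,0.05],[0,0,0,0,0,0,0.05]]'
```

```text
time: 11.97
tool_pos: [0.5369, 0.0153, 0.1139]
tool_rot: [180.0, -0.1, 69.9]
contact_force: [-2.8, 11.0, 14.4]
gripper_width: 0.0645
grasp_force: 97.4
time: 12.22
tool_pos: [0.5368, 0.0149, 0.1155]
tool_rot: [180.0, -0.1, 69.9]
contact_force: [-1.6, 6.9, 3.9]
gripper_width: 0.064
grasp_force: 99.1
```

```bash
python3 -m creep '[[0,0,0,0,0,-0.001,0.05],[0,0,0,0,0,-0.001,0.05],[0,0,0,0,0,0,0.05]]'
```

```text
time: 12.47
tool_pos: [0.5365, 0.0148, 0.1172]
tool_rot: [-180.0, -0.0, 70.0]
contact_force: [-1.8, 4.5, -1.6]
gripper_width: 0.0641
grasp_force: 99.4
```

```bash
python3 -m creep '[[0,0,0,0,0,-0.003,0.05],[0,0,0,0,0,-0.004,0.05],[0,0,0,0,0,-0.004,0.05],[0,0,0,0,0,-0.004,0.05],[0,0,0,0,0,-0.004,0.05],[0,0,0,0,0,-0.004,0.05],[0,0,0,0,0,-0.004,0.05],[0,0,0,0,0,-0.004,0.05],[0,0,0,0,0,-0.004,0.05],[0,0,0,0,0,-0.003,0.05],[0,0,0,0,0,0,0.05],[0,0,0,0,0,0,0.05],[0,0,0,0,0,0,0.05],[0,0,0,0,0,0,0.05],[0,0,0,0,0,0,0.05],[0,0,0,0,0,0,0.05]]'; python3 - <<'E'
from h import *
s=cap('scene')
cv2.imwrite('pics/s6.png',cv2.resize(s['frame'][190:290,260:370],(660,600),interpolation=cv2.INTER_CUBIC)[:,:,::-1])
P=cloud(s); reg('jar',P,.086,.096,(.47,.6),(-.05,.07)); reg('grip',P,.060,.073,(.48,.56),(-.12,-.07)); reg('lid',P,.155,.178,(.49,.58),(-.03,.06))
E
```

```text
time: 13.8
tool_pos: [0.5366, 0.0143, 0.1545]
tool_rot: [-180.0, 0.0, 70.0]
contact_force: [-0.1, 0.3, -0.6]
gripper_width: 0.0642
grasp_force: 99.7
jar 432 0.0905 [537.8  15.2] [75.9 74. ] 85.6
grip 116 0.0651 [527.2 -92.7] [22.  29.4] 88.1
lid 400 0.169 [540.3   6.7] [67.9 58.4] 24.1
```

View pics/s6.png

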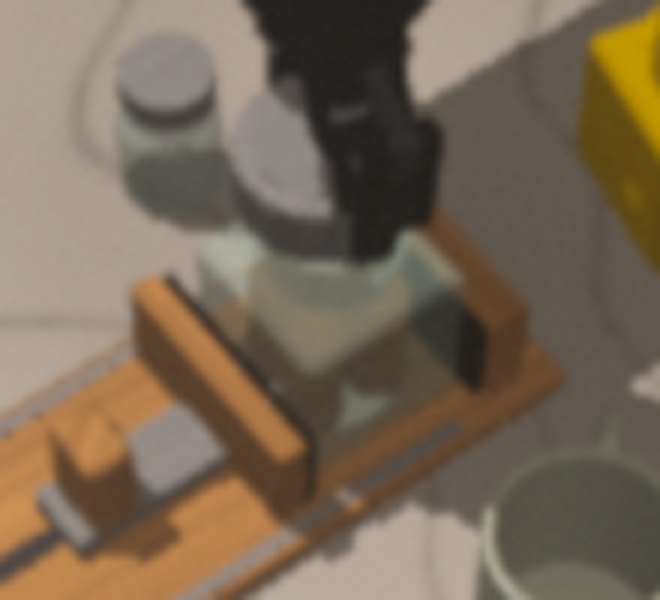

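The lid is held level at (300,180), clear of the jar's neck, and the jar is standing square in the closed clamp. The lid's top measures z = 0.169, so its rim is about 23 mm above the mouth. Handing in.

```bash
python3 -c "
from station import env; print(env.finish_job())"
```

```text
the job is handed in; nothing more can be done
None
```

I handed the job in after about 14 s of robot time: the clamp is closed on the jar, and the lid is unscrewed and held level about 23 mm above the mouth; the simulator gave no verdict.

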